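# Rig the sliding support fence

## Task

Set up the support fence on the bench: flip the cam lever to free the carriage, slide the carriage right up against the red stop and flip the lever back to lock it there. Only then push every support arm that lies on the bench into a socket of its own, in any order, fully home so that the spring plunger grips it, and finally lay the dark wooden strip flat across all the arms. Leave the glue bottle, the tape measure and the coil spring where they are.

Things in the scene. Friction and masses are not known exactly. Their poses are not given: they have to be found in the camera images.
- carriage (a joint): Travel in m of the blue carriage along its aluminium rail: it grows towards the red stop at the rail's left (+y) end; 0.20 is hard against the stop. When free it slides with about 3 N; when locked it resists about 15 N.
- cam (a joint): Angle in rad of the cam lever at the right end of the carriage: 0 = free, leaning away from the robot (end stop), 1.30 = locked, leaning to the robot (end stop). The cam bites from about 0.5 on, is past its dead centre at 1.1, and takes up to about 12 N at the lever's ball; the lever stays where it is left.
- lever_tip (a point): Centre of the red ball (28 mm across) at the end of the cam lever, on a 12 mm bar 85 mm long from hinge to ball centre. The lever swings in the upright plane square to the rail, with room before and behind it for closed fingers.
- lever_hinge (a point): Centre of the cam lever's hinge, 50 mm above the bench; the hinge axis is this frame's y, along the rail. With the lever at angle q the ball's centre is 85 mm x sin(0.65 - q) ahead along this frame's x (x points away from the robot, square to the rail) and 85 mm x cos(0.65 - q) above it.
- push_post (a point): Upright black grip post on the carriage behind the sockets, 22 mm across; the point is on its axis, 100 mm above the bench, 20 mm below its top. Pinch or push it to slide the carriage along the rail. Its y axis is the direction to the stop.
- socket1 (a point): Mouth of the socket nearest the lever: dark steel block 40 mm wide, 60 mm deep, its top 20 mm and underside 25 mm from the axis, with a level square bore 16.4 mm wide right through. The point is the centre of the mouth on the front face, 75 mm above the bench; x points into the bore, y along the rail to the stop. An arm is home when its handle's middle is 45 mm before this point.
- socket2 (a point): The middle socket, like socket1 and 80 mm from it. In each bore a spring plunger in the -y wall, 30 mm inside, has a round nose of 6 mm radius that stands out to 2.5 mm from the axis. The shank pushes it aside (some 6 to 12 N of push along the axis) and it drops into the shank's groove as the handle meets the socket.
- socket3 (a point): The socket nearest the stop, like socket1 and socket2, 80 mm beyond socket2.
- armA_mid (a point): Support arm (absent in some starts): square wooden handle 90 x 26 x 26 mm, orange cap at its rear, and a round steel shank 14 mm across, 64 mm long, along the same axis. 150 g, alike on all four sides. The point is the middle of the handle, on the axis, 13 mm above the bench as it lies; x points along the shank to the tip. From the point: handle's front face 45 mm, tip 109 mm ahead.
- armB_mid (a point): Support arm like armA (absent in some starts), point and axes likewise. The shank's last 10 mm taper to a 4 mm tip; a groove 12 mm wide and 9 mm across is centred 30 mm ahead of the handle's front face.
- armC_mid (a point): Support arm like armA and armB (absent in some starts), point and axes likewise.
- strip_mid (a point): Dark wooden strip, 220 x 38 x 30 mm (30 high as it lies), 130 g; the point is its centre, x along its length. Laid across the arms its underside rests on the handles' tops, 88 mm above the bench; it is long enough for arms in any of the sockets.
- strip: The same strip; origin at the centre of its underside.
- glue: Bystander: yellow glue bottle, 60 mm across, 150 mm tall, origin at the centre of its foot.
- tape: Bystander: yellow tape measure, 70 x 35 x 65 mm tall, origin at the centre of its underside.
- spring: Bystander: upright steel coil spring, 44 mm across, 87 mm tall, origin at the centre of its foot.

How it is judged (in metres and radians):
On the way, in this order (a step that is already met when the one before it is completed fails the run):
1. the cam lever is flipped to free the carriage (value of joint cam below 0.4 rad), for 0.2 s.
2. the carriage is slid up against the red stop (value of joint carriage above 0.194 m), for 0.2 s.
3. the cam lever is flipped back to lock the carriage at the stop (value of joint carriage above 0.194 m and value of joint cam above 1.05 rad), for 0.2 s.
4. every arm on the bench is fully home in a socket of its own (((x of armA_mid in the frame of socket1 between -0.0495 and -0.04 m and y of armA_mid in the frame of socket1 between -0.008 and 0.008 m and z of armA_mid in the frame of socket1 between -0.009 and 0.008 m and angle between the x axis of armA_mid and the x axis of socket1, either way round below 0.12 rad) or (x of armA_mid in the frame of socket2 between -0.0495 and -0.04 m and y of armA_mid in the frame of socket2 between -0.008 and 0.008 m and z of armA_mid in the frame of socket2 between -0.009 and 0.008 m and angle between the x axis of armA_mid and the x axis of socket2, either way round below 0.12 rad) or (x of armA_mid in the frame of socket3 between -0.0495 and -0.04 m and y of armA_mid in the frame of socket3 between -0.008 and 0.008 m and z of armA_mid in the frame of socket3 between -0.009 and 0.008 m and angle between the x axis of armA_mid and the x axis of socket3, either way round below 0.12 rad)) and ((x of armB_mid in the frame of socket1 between -0.0495 and -0.04 m and y of armB_mid in the frame of socket1 between -0.008 and 0.008 m and z of armB_mid in the frame of socket1 between -0.009 and 0.008 m and angle between the x axis of armB_mid and the x axis of socket1, either way round below 0.12 rad) or (x of armB_mid in the frame of socket2 between -0.0495 and -0.04 m and y of armB_mid in the frame of socket2 between -0.008 and 0.008 m and z of armB_mid in the frame of socket2 between -0.009 and 0.008 m and angle between the x axis of armB_mid and the x axis of socket2, either way round below 0.12 rad) or (x of armB_mid in the frame of socket3 between -0.0495 and -0.04 m and y of armB_mid in the frame of socket3 between -0.008 and 0.008 m and z of armB_mid in the frame of socket3 between -0.009 and 0.008 m and angle between the x axis of armB_mid and the x axis of socket3, either way round below 0.12 rad)) and ((x of armC_mid in the frame of socket1 between -0.0495 and -0.04 m and y of armC_mid in the frame of socket1 between -0.008 and 0.008 m and z of armC_mid in the frame of socket1 between -0.009 and 0.008 m and angle between the x axis of armC_mid and the x axis of socket1, either way round below 0.12 rad) or (x of armC_mid in the frame of socket2 between -0.0495 and -0.04 m and y of armC_mid in the frame of socket2 between -0.008 and 0.008 m and z of armC_mid in the frame of socket2 between -0.009 and 0.008 m and angle between the x axis of armC_mid and the x axis of socket2, either way round below 0.12 rad) or (x of armC_mid in the frame of socket3 between -0.0495 and -0.04 m and y of armC_mid in the frame of socket3 between -0.008 and 0.008 m and z of armC_mid in the frame of socket3 between -0.009 and 0.008 m and angle between the x axis of armC_mid and the x axis of socket3, either way round below 0.12 rad))), for 0.2 s.
At the end, for the whole second after the job is handed in: Carriage within 6 mm of the stop, lever locked (over 1.05 rad); every arm present home in a socket (handle within 4.5 mm of it, in line within 0.12 rad); strip at rest on top of all the arms, level within 0.12 rad, its centre line within 42 mm of each handle's middle (all of step 3 and all of step 4 and x of armA_mid in the frame of strip_mid between -0.107 and 0.107 m and y of armA_mid in the frame of strip_mid between -0.042 and 0.042 m and x of armB_mid in the frame of strip_mid between -0.107 and 0.107 m and y of armB_mid in the frame of strip_mid between -0.042 and 0.042 m and x of armC_mid in the frame of strip_mid between -0.107 and 0.107 m and y of armC_mid in the frame of strip_mid between -0.042 and 0.042 m and z of strip_mid in the frame of socket2 between 0.018 and 0.042 m and angle between strip_mid's own x axis and vertical above 1.45 rad and linear speed of strip below 0.02 m/s); the robot touches nothing.
It fails at once if the glue bottle is moved more than 3 cm (distance of glue from where it was at the start of the episode above 0.03 m).
It fails at once if the tape measure is moved more than 3 cm (distance of tape from where it was at the start of the episode above 0.03 m).
It fails at once if the coil spring is moved more than 3 cm (distance of spring from where it was at the start of the episode above 0.03 m).
Of armA, armB, armC only 2 to 3 are there at a start; the rules pass over those that are not, and their reading is None.
At some moment in a run one of strip, armA, armB, armC may be knocked a few centimetres aside while the robot is not near it.
Once in a run the grip may slacken for a moment while it holds something.
It also fails if it takes over 200 s, if anything falls off the work surface, if the arm or the gripper's body presses on something with over 40 N, if the wrist force passes 120 N, or if a joint passes its speed limit or range.

## Robot

A 6-joint arm with a two-finger parallel gripper is mounted at the origin on the work surface. World frame = base frame: x ahead of the robot, y to its left, z up, the work surface at z = 0. Lengths are in mm, angles in rad, forces in N, time in s.
With the tool pointing down it reaches from about 300 to 775 mm from the base axis. Payload 14.6 kg.
Tool frame: the origin (TCP) lies on the centre line of the jaws, within the pads' length; the fingertips stand 19 mm ahead of it and the grasp point (between the pads) is the TCP (bot.tip_reach is the distance from the TCP to the fingertips, in mm); y points along the fingers, x is the direction in which the jaws open and shut, and the axes are right-handed (so a half turn about y gives the same grasp; the last joint's range is limited). The gripper opens to 85 mm and grips with 20 to 120 N. Pads are 22 mm wide; open, the fingers measure 114 mm over their backs; the gripper's body (76 mm by 85 mm) begins 54 mm behind the grasp point. The pads swing forward as they close: fully open they stand 13 mm farther back than shut.
Start: joints at [1.19, 0.3, 1.521, -0, 1.321, -0.067], TCP at [169.769, 523.133, 250.281] pointing down, gripper open.
Joint ranges: [-3.03, 3.03], [-0.79, 2.21], [0.23, 2.52], [-1.04, 4.18], [0, 3.07], [-2.55, 2.55]. Speed limits (rad/s): [2.22, 2.22, 2.57, 3.14, 3.14, 3.14].

## Interface

Orientations are given as a unit quaternion [w, x, y, z].
In Python, from rig import bot gives the robot as it stands. Calls block until the motion is done:
- bot.move_to(position, orientation): joint-space move of the TCP to a pose.
- bot.servo_line(position, attitude=None, speed=150, until_force=None): straight line of the TCP; attitude=None keeps the orientation; speed is the mean speed in mm/s. With until_force (N) it stops when the force on the tool has changed by that much, and returns True; else False.
- bot.move_joints(angles): joint-space move.
- bot.move_gripper(opening, grip_force=None): finger opening in mm; grip_force is the grip in N (None keeps the last); returns when the fingers have stopped.
- bot.dwell(seconds).
- bot.ik(position, orientation): joint angles nearest the present ones, or None.
- bot.read_state(): the state.
- bot.read_camera(name): name is "scene" or "top" or "wrist"; returns a dict with "image" (400x640x3 uint8, blue, green, red), "depth" (400x640 float32, mm along the optical axis (not along the pixel's ray), 0 where there is no reading), "fovy" (degrees; the focal length in pixels is half the picture's height over the tangent of half this angle, whatever the lens; pixels are square), "cx", "cy" (the principal point, pixels), "k1" (the pictures are not rectified: a ray, as slopes to the right and down, at radius r is drawn at 1 + k1 r^2 times it, then the intrinsics apply), "eye" and "attitude" of the camera in the world; the wrist camera has in their place "mount" (4x4, takes a point from camera to tool coordinates, whose origin is the TCP and whose axes are the tool frame's). Camera axes: x right, y down, z forward; pixel columns grow to the right and rows downward; lengths in mm; the calibration is good to about 2 mm. A picture is of the moment at which its call begins: read the wrist's pose just before it.
A pose or a line that the arm cannot do raises bot.MotionError and nothing moves.
- bot.finish_job(): hands the job in, once; it reports no verdict.
The state is a dict: "clock": time; "joint_positions": joint angles; "qvel": joint speeds; "effort": joint torques, N m; "ee_pos": TCP position; "tool_rot": TCP orientation; "ft_force": force on the tool from outside, world axes, zero at the start; "moment": the same for the moment, N m; "grip_width": finger opening in mm.
Only numpy, scipy, OpenCV 4.12 (cv2) and the standard library are available. Lean on these libraries where they do the work, as an engineer would, in place of code of your own. Each camera call takes 0.05 s, during which the arm holds its last target.

## Working session

There is one attempt and no reset: what is moved stays moved. The work goes in short steps, each a Python script; the robot and the scene stay as the last script left them, time stands still between calls to the robot, and variables do not carry over. Pictures are saved under pics/ and viewed, and the job is handed in when it is done.

```bash
ls -la; mkdir -p pics; cat > h.py <<'E'
import numpy as np, cv2
from rig import bot
from scipy.spatial.transform import Rotation as R
def rot(q): return R.from_quat([q[1],q[2],q[3],q[0]]).as_matrix()
def quat(M):
    x,y,z,w=R.from_matrix(M).as_quat(); return [w,x,y,z]
def cam(name):
    s=bot.read_state(); c=bot.read_camera(name)
    if 'mount' in c:
        T=np.eye(4);T[:3,:3]=rot(s['tool_rot']);T[:3,3]=s['ee_pos'];T=T@np.array(c['mount'])
        c['Rw'],c['tw']=T[:3,:3],T[:3,3]
    else: c['Rw'],c['tw']=rot(c['attitude']),np.array(c['eye'])
    return c
def cloud(c):
    h,w=c['depth'].shape; f=h/2/np.tan(np.radians(c['fovy'])/2)
    K=np.array([[f,0,c['cx']],[0,f,c['cy']],[0,0,1]],float)
    u,v=np.meshgrid(np.arange(w),np.arange(h))
    p=np.stack([u,v],-1).reshape(-1,1,2).astype(float)
    n=cv2.undistortPoints(p,K,np.array([c['k1'],0,0,0,0.])).reshape(h,w,2)
    d=c['depth'][...,None]
    P=np.concatenate([n*d,d],-1)@c['Rw'].T+c['tw']
    P[c['depth']<=0]=np.nan
    return P
def down(a):
    # tool y down... determined below: approach axis
    pass
E
python3 - <<'E'
from h import *
s=bot.read_state(); print({k:(np.round(v,3)) for k,v in s.items()}); print(np.round(rot(s['tool_rot']),3), bot.tip_reach)
for n in ['scene','top','wrist']:
    c=cam(n); cv2.imwrite(f'pics/a_{n}.png',c['image']); np.savez(f'a_{n}.npz',P=cloud(c),im=c['image']); print(n,c['fovy'],c['k1'],c['tw'],c['Rw'].round(3).tolist())
E
```

```text
total 12
drwxr-xr-x  3 agent agent 4096 Dec  6 18:44 .
drwxr-xr-x 23 root  root  4096 Dec  6 18:44 ..
drwxr-xr-x  2 agent agent 4096 Dec  6 18:44 pics
{'clock': np.float64(0.0), 'joint_positions': array([ 1.19 ,  0.3  ,  1.522, -0.   ,  1.321, -0.067]), 'qvel': array([-0.   ,  0.   ,  0.001, -0.   ,  0.001, -0.   ]), 'effort': array([-0.0000e+00, -5.4351e+01, -3.6179e+01, -0.0000e+00,  4.0000e-03,
       -0.0000e+00]), 'ee_pos': array([169.676, 522.939, 249.697]), 'tool_rot': array([-0.572,  0.572,  0.415, -0.416]), 'ft_force': array([ 0.475, -0.18 , -0.376]), 'moment': array([-0.006,  0.02 ,  0.012]), 'grip_width': np.float64(85.028)}
[[ 0.309 -0.    -0.951]
 [ 0.951 -0.001  0.309]
 [-0.001 -1.     0.   ]] 19.0
scene 53.1079629143077 -0.025791935891308126 [1171.48080717 -412.36795882 1164.52841778] [[0.516, 0.699, -0.495], [0.857, -0.42, 0.299], [0.002, -0.578, -0.816]]
top 53.79075481598368 0.020792492602262194 [ 271.95587654  -21.0304941  1177.50061985] [[-0.019, -0.977, 0.213], [-1.0, 0.019, -0.001], [-0.003, -0.213, -0.977]]
wrist 63.943642461197776 -0.04255045900547618 [ 94.44161922 546.23407882 374.13456419] [[0.308, 0.905, 0.295], [0.952, -0.292, -0.096], [-0.001, 0.31, -0.951]]
```

View pics/a_scene.png

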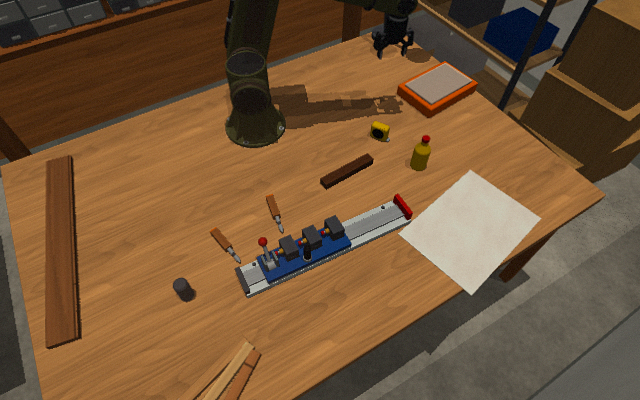

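View pics/a_top.png

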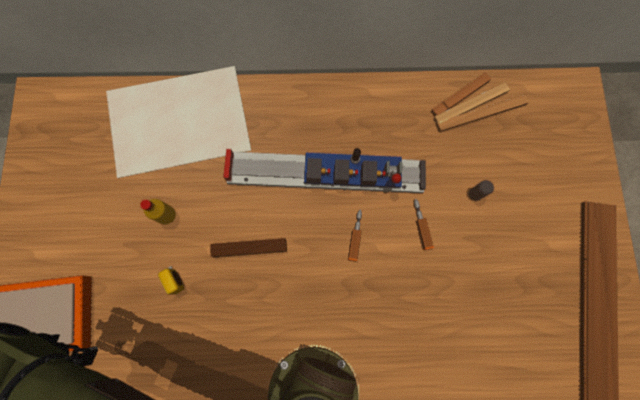

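View pics/a_wrist.png

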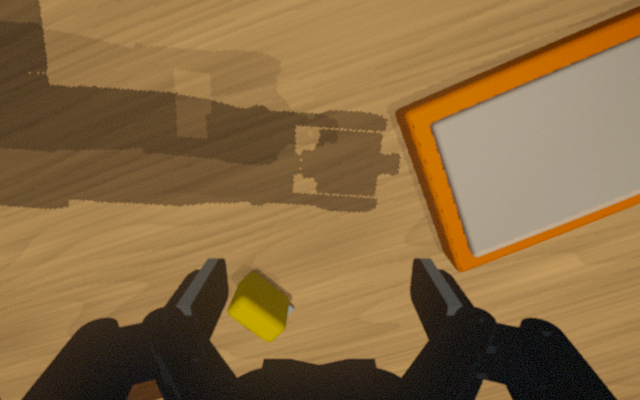

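The top view shows two arms, at (355,237) and (423,226). It also shows the strip at (249,248), the stop at (228,165), the lever ball at (396,178), the post at (356,155), the glue at (157,210), the tape at (171,281) and the spring at (482,190).

```bash
python3 - <<'E'
import numpy as np,cv2
d=np.load('a_top.npz');P=d['P'];im=d['im']
cv2.imwrite('pics/a_top_crop.png',cv2.resize(im[140:270,200:510],None,fx=2.5,fy=2.5,interpolation=cv2.INTER_CUBIC))
for n,(u,v) in dict(ball=(396,178),ball2=(396,176),post=(357,150),post2=(357,154),stop=(228,165),glue=(147,205),tape=(170,280),spring=(487,185),s1=(370,174),s2=(343,172),s3=(316,170),strip=(249,247),bench=(300,300),bench2=(450,250)).items(): print(n,P[v,u].round(1))
x,y,z=P[...,0],P[...,1],P[...,2]
def rect(m,name):
    # largest component
    n,l,st,_=cv2.connectedComponentsWithStats(m.astype(np.uint8))
    for i in range(1,n):
        if st[i,4]<25: continue
        q=np.stack([x[l==i],y[l==i]],-1).astype(np.float32)
        (cx,cy),(w,h),a=cv2.minAreaRect(q)
        print(name,st[i,4],'c',round(cx,1),round(cy,1),'wh',round(w,1),round(h,1),'a',round(a,1),'z',np.nanmedian(z[l==i]).round(1),np.nanmax(z[l==i]).round(1), st[i,:4])
w=np.zeros(z.shape,bool);w[140:330,120:510]=True
rect(w&(z>8)&(z<45),'low')
rect(w&(z>60),'high')
b,g,r=[im[...,i].astype(int) for i in range(3)]
rect(w&(r>110)&(g<50)&(b<60),'red')
E
```

```text
ball [ 573.1 -238.9  137.2]
ball2 [ 578.4 -239.   138.5]
post [ 661.9 -137.2  122. ]
post2 [ 650.3 -136.8  121.3]
stop [644.2 239.5  63.9]
glue [507.3 430.2 152.4]
tape [313.2 389.5  65.3]
spring [ 561.  -505.7   88.9]
s1 [ 598.4 -174.2   96.2]
s2 [605.8 -97.3  96.5]
s3 [614.1 -20.3  94.1]
strip [404.6 179.9  25.6]
bench [250.7  33.4   3. ]
bench2 [ 387.  -413.7    1. ]
low 3626 c 631.5 -49.5 wh 598.8 102.1 a 86.1 z 26.2 44.9 [225 152 201  42]
low 86 c 548.6 -494.0 wh 44.0 21.2 a 35.0 z 31.0 44.5 [469 186  16  15]
low 404 c 465.8 -331.3 wh 153.4 27.5 a 10.0 z 24.6 32.1 [414 199  20  51]
low 103 c 501.5 420.7 wh 25.9 59.7 a 63.2 z 27.8 44.8 [159 205  17  20]
low 370 c 435.8 -134.9 wh 26.2 152.6 a 78.7 z 25.4 33.9 [348 210  14  52]
low 1029 c 404.0 182.9 wh 38.8 220.2 a 3.1 z 30.1 37.0 [210 238  77  20]
low 100 c 319.1 388.0 wh 79.2 27.2 a 17.5 z 27.1 44.8 [170 267  15  27]
high 104 c 656.5 -136.6 wh 23.9 24.6 a 5.2 z 105.4 124.1 [351 148  10  16]
high 55 c 637.7 244.1 wh 14.9 58.8 a 85.1 z 61.9 65.7 [223 158   7  20]
high 375 c 618.0 -26.0 wh 64.9 61.7 a 85.2 z 94.4 100.7 [307 158  23  25]
high 374 c 612.3 -106.6 wh 66.1 61.6 a 86.1 z 94.7 100.6 [334 160  24  24]
high 646 c 601.7 -208.4 wh 111.7 73.6 a 85.4 z 94.3 142.7 [361 161  41  24]
high 209 c 556.7 -503.7 wh 39.0 41.8 a 88.8 z 85.9 91.9 [476 180  18  16]
high 499 c 507.9 432.8 wh 53.8 59.7 a 62.6 z 103.8 154.8 [140 199  30  23]
high 293 c 312.7 397.1 wh 67.3 37.3 a 27.0 z 64.8 71.9 [158 268  20  26]
red 116 c 650.1 243.0 wh 12.4 84.4 a 86.1 z 60.2 65.7 [224 150   7  28]
red 44 c 577.1 -241.4 wh 17.9 20.4 a 45.9 z 135.7 142.7 [393 174   8   7]
red 69 c 510.3 436.7 wh 21.9 22.5 a 84.8 z 150.1 154.8 [141 200   9   9]
```

View pics/a_top_crop.png

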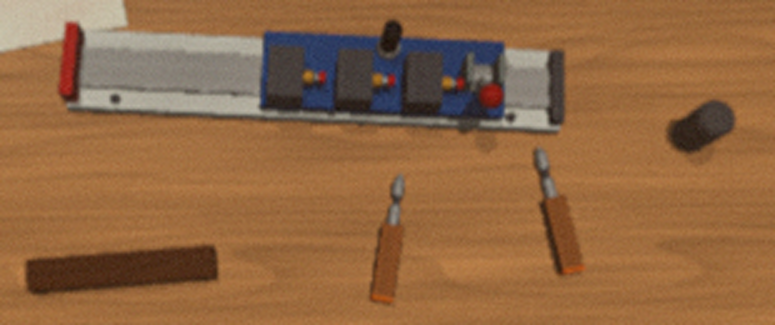

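```bash
cat >> h.py <<'E'
def ori(a):
    """tool down, -z_tool pointing at heading a (rad from world x); x_tool is to its left"""
    n=np.array([np.cos(a),np.sin(a),0]);t=np.array([-np.sin(a),np.cos(a),0])
    return quat(np.stack([t,[0,0,-1],-n],-1))
def snap(tag,name='wrist'):
    c=cam(name);P=cloud(c);cv2.imwrite(f'pics/{tag}.png',c['image']);np.savez(f'{tag}.npz',P=P,im=c['image']);return c,P
def comps(m,P,name,mn=40):
    m=m&np.isfinite(P[...,2])
    n,l,st,_=cv2.connectedComponentsWithStats(m.astype(np.uint8)); out=[]
    for i in range(1,n):
        if st[i,4]<mn: continue
        q=P[l==i]; (cx,cy),(w,h),a=cv2.minAreaRect(q[:,:2].astype(np.float32))
        print(name,st[i,4],'c',round(cx,1),round(cy,1),'wh',round(w,1),round(h,1),'a',round(a,1),'z',np.median(q[:,2]).round(1),q[:,2].max().round(1),'px',st[i,:4]); out.append(l==i)
    return out
E
python3 - <<'E'
from h import *
bot.move_to([490,-140,300],ori(-0.068))
s=bot.read_state();print(s['clock'],s['ee_pos'],s['ft_force'])
c,P=snap('b')
z=P[...,2]
comps((z>87)&(z<103),P,'tops',100)
comps((z>110),P,'hi',60)
b,g,r=[c['image'][...,i].astype(int) for i in range(3)]
comps((r>110)&(g<50)&(b<60),P,'red')
E
```

```text
2.7583 [ 490.16460734 -139.45760059  299.98479008] [0.00989147 0.78357461 0.06093841]
tops 492 c 558.8 -504.8 wh 36.7 36.4 a 56.4 z 87.7 90.0 px [  9 233  30  28]
tops 1641 c 610.8 -175.6 wh 40.2 60.7 a 85.9 z 95.8 97.9 px [278 249  36  48]
tops 1676 c 615.7 -95.2 wh 40.8 60.7 a 86.1 z 95.8 98.4 px [347 249  37  48]
tops 545 c 604.7 -14.3 wh 40.7 28.5 a 85.5 z 95.6 97.8 px [415 248  38  26]
tops 214 c 621.5 -227.0 wh 8.4 34.4 a 86.6 z 95.0 97.2 px [250 269  10  29]
tops 148 c 654.6 -139.1 wh 10.3 21.4 a 4.9 z 95.4 102.9 px [321 297  18  16]
hi 38501 c 503.7 -170.8 wh 92.9 205.0 a 27.1 z 354.7 375.7 px [ 22 254 595 146]
hi 312 c 660.4 -138.4 wh 20.6 21.7 a 48.3 z 120.1 122.0 px [321 309  20  21]
red 561 c 652.0 242.7 wh 16.4 86.8 a 86.2 z 60.6 62.9 px [597 237  28  58]
red 236 c 550.7 -225.3 wh 18.3 159.7 a 63.1 z 134.1 296.7 px [225 257  15  23]
red 52 c 607.4 -217.4 wh 7.8 11.4 a 75.1 z 81.2 84.2 px [259 263   7  10]
red 44 c 611.9 -137.1 wh 6.1 9.7 a 84.3 z 81.7 83.5 px [326 263   6   9]
red 53 c 617.4 -58.3 wh 7.2 10.8 a 82.5 z 81.5 84.6 px [391 263   6   9]
```

View pics/b.png

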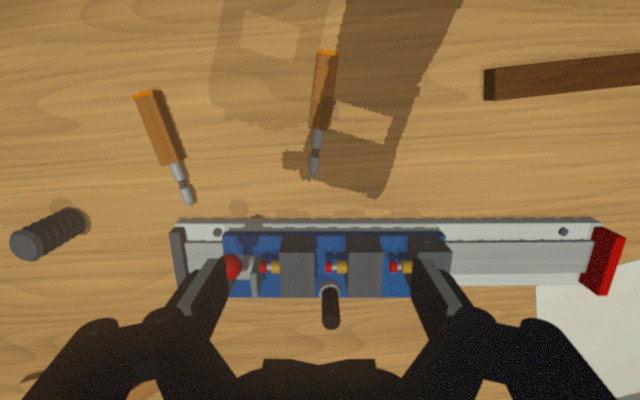

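```bash
python3 - <<'E'
from h import *
bot.move_to([500,-290,290],ori(-0.068))
c,P=snap('c')
from scipy.optimize import least_squares
z=P[...,2];b,g,r=[c['image'][...,i].astype(int) for i in range(3)]
m=comps((r>90)&(g<60)&(b<60)&(z>105)&(z<145),P,'red')
for k in m:
    q=P[k]; f=least_squares(lambda c:np.linalg.norm(q-c,axis=1)-14,q.mean(0)-[0,0,8],loss='soft_l1',f_scale=1.); print('ball',f.x.round(1),np.abs(f.fun).mean())
comps((z>92)&(z<99),P,'tops',100)
comps((z>12)&(z<34)&(P[...,0]<545),P,'low',100)
E
```

```text
red 512 c 576.2 -242.8 wh 24.9 24.4 a 37.7 z 134.3 139.3 px [359 243  27  26]
ball [ 578.6 -243.1  124.2] 0.4144785271544765
tops 1662 c 620.8 -15.6 wh 42.3 60.6 a 87.7 z 95.9 98.5 px [541 237  47  49]
tops 896 c 609.7 -174.8 wh 41.0 59.7 a 86.6 z 95.8 97.8 px [408 238  42  49]
tops 1767 c 615.6 -95.4 wh 43.0 61.0 a 87.2 z 95.9 98.2 px [475 238  46  49]
tops 194 c 619.2 -264.1 wh 8.1 34.7 a 87.1 z 95.4 97.9 px [346 261   8  28]
tops 176 c 621.9 -227.8 wh 8.3 34.5 a 86.2 z 95.2 97.4 px [377 262   9  27]
low 2713 c 438.8 -137.5 wh 27.5 154.5 a 78.6 z 26.2 29.2 px [426  29  49 136]
low 925 c 411.1 80.9 wh 38.7 25.1 a 6.1 z 29.8 33.5 px [610  51  30  36]
low 2268 c 469.0 -334.2 wh 154.4 26.9 a 9.3 z 26.3 29.7 px [253  70  50 126]
low 123 c 540.7 -503.7 wh 28.7 6.0 a 84.5 z 21.8 33.8 px [145 200  27   9]
```

View pics/c.png

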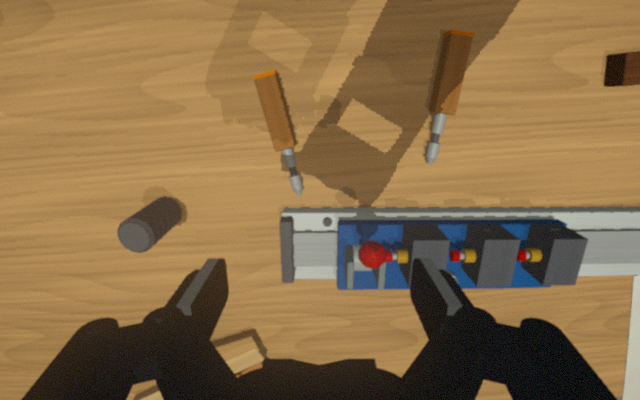

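The left image cluster at (371,255) is the lever ball. Sphere fit gives (578.6,-243.1,124.2), so cam ≈1.17, and the hinge falls between the two clevis plates, which is consistent. Now flip the lever.

```bash
cat >> h.py <<'E'
PHI=-0.068
N=np.array([np.cos(PHI),np.sin(PHI),0]);T=np.array([-np.sin(PHI),np.cos(PHI),0]);Z=np.array([0,0,1.])
def lever_path(H,qs,off,speed,dz=9,fmax=30):
    for q in qs:
        p=H+N*(85*np.sin(.65-q)+off)+Z*(85*np.cos(.65-q)+dz)
        hit=bot.servo_line(p,speed=speed,until_force=fmax)
        print(round(q,2),hit,bot.read_state()['ft_force'].round(1),bot.read_state()['ee_pos'].round(1))
        if hit: break
E
python3 - <<'E'
from h import *
H=np.array([621.2,-246,50.])
bot.move_gripper(0)
p=H+N*(85*np.sin(.65-1.3)-40)
bot.move_to(p+Z*180,ori(PHI))
bot.servo_line(p+Z*(85*np.cos(.65)+9),speed=100)
lever_path(H,[1.2,1.0,.8,.6,.4,.2,.1],-25,60)
s=bot.read_state();p=s['ee_pos'];bot.servo_line(np.array(p)-N*30,speed=100);bot.servo_line(np.array(p)-N*30+Z*150,speed=200)
bot.move_to([500,-290,290],ori(PHI))
c,P=snap('d');print(bot.read_state()['clock'])
E
```

```text
1.2 False [-0.2  1.  -0.5] [ 551.9 -241.2  131.3]
1.0 False [-1.6 -0.2  1.2] [ 567.2 -242.4  139.2]
0.8 False [-2.   0.2  0.7] [ 583.7 -243.4  143.1]
0.6 False [-0.5  0.4 -0.9] [ 600.5 -244.5  143.6]
0.4 False [ 0.2  0.7 -0.2] [ 617.2 -245.7  141.1]
0.2 False [-0.4  0.5  0.3] [ 633.1 -246.8  135.3]
0.1 False [-0.  -0.5 -0.8] [ 640.6 -247.3  131.1]
10.825
```

View pics/d.png

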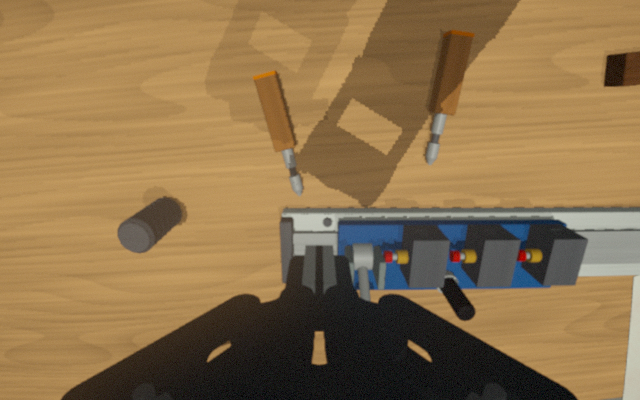

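The lever bar now points away at (363,290) and the ball is hidden behind the gripper, so the carriage is free. Next I slide the carriage by its post.

```bash
python3 - <<'E'
from h import *
post=np.array([659.5,-138,0])
a=post-T*45
bot.move_to(a+Z*200,ori(PHI))
bot.servo_line(a+Z*115,speed=120)
hit=bot.servo_line(post+T*240+Z*115,speed=70,until_force=18)
s=bot.read_state();print(hit,s['ee_pos'],s['ft_force'],s['clock'])
bot.dwell(.3);s=bot.read_state();print(s['ee_pos'],s['ft_force'])
p=np.array(s['ee_pos']);print('along', (p-post)@T)
bot.servo_line(p-T*25,speed=60);bot.servo_line(p-T*25+Z*150,speed=200)
bot.move_gripper(85)
bot.move_to([490,20,300],ori(PHI))
c,P=snap('e');z=P[...,2]
comps((z>87)&(z<103),P,'tops',100)
comps((z>110)&(z<130),P,'hi',60)
print(bot.read_state()['clock'])
E
```

```text
True [667.5051031  -19.53554191 114.95658934] [ -1.69329265 -10.71963706   4.43017217] 14.8417
[667.4931675  -19.57284262 114.91940242] [-2.15790698 -8.65925525  4.42324127]
along 118.69657588684726
tops 632 c 630.9 126.1 wh 40.2 62.1 a 86.4 z 95.4 97.8 px [397 255  40  49]
tops 1598 c 620.1 -33.4 wh 40.7 60.6 a 86.6 z 95.8 98.1 px [264 256  37  48]
tops 1625 c 625.6 46.5 wh 40.7 61.0 a 86.2 z 95.8 97.9 px [333 256  36  48]
tops 220 c 630.9 -85.5 wh 8.3 36.1 a 85.9 z 94.8 97.2 px [237 276  10  29]
tops 142 c 654.3 -103.5 wh 12.5 16.1 a 70.2 z 96.2 103.0 px [222 299  12  21]
tops 149 c 664.7 4.7 wh 21.7 10.3 a 77.0 z 95.4 103.0 px [308 304  18  16]
hi 318 c 670.3 3.1 wh 21.5 22.0 a 45.1 z 119.9 122.2 px [307 316  19  21]
hi 271 c 669.6 -104.3 wh 26.4 15.2 a 67.6 z 124.3 129.9 px [211 321  24  25]
18.225
```

View pics/e.png

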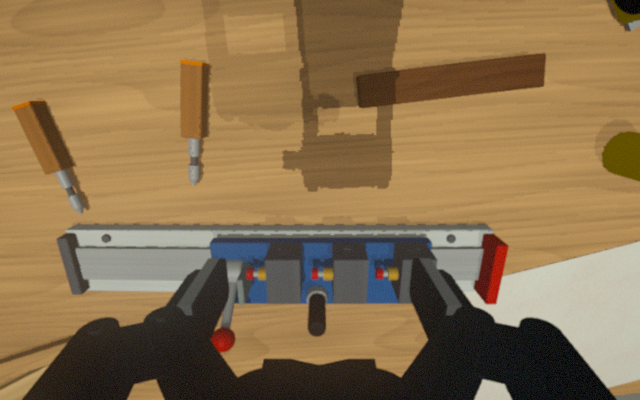

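The carriage went about 140 mm, and the blue left edge at (431,270) is still clear of the stop at (490,270). I'll push on in steps and watch the force.

```bash
python3 - <<'E'
from h import *
post=np.array([670,3.5,0])
bot.move_gripper(0)
a=post-T*48
bot.move_to(a+Z*200,ori(PHI))
bot.servo_line(a+Z*115,speed=120)
p0=a+Z*115
bot.dwell(.2);print(bot.read_state()['ft_force'].round(1))
d=0
while d<150:
    d+=10
    hit=bot.servo_line(p0+T*d,speed=40,until_force=25)
    s=bot.read_state();print(d,hit,np.round((np.array(s['ee_pos'])-p0)@T,1),s['ft_force'].round(1))
    if hit: break
print(s['ee_pos'],s['clock'])
E
```

```text
[ 0.1  0.7 -0.8]
10 False 10.4 [-0.3 -0.4 -0.2]
20 False 20.3 [0.2 0.  0.5]
30 True 24.8 [-0.3 -7.3  4.1]
[668.46299925 -19.67620825 114.90735995] 21.9667
```

```bash
python3 - <<'E'
from h import *
c,P=snap('f_top','top')
cv2.imwrite('pics/f_crop.png',cv2.resize(c['image'][130:270,200:460],None,fx=3,fy=3,interpolation=cv2.INTER_CUBIC))
c2,P2=snap('f_sc','scene')
cv2.imwrite('pics/f_sc_crop.png',cv2.resize(c2['image'][150:310,220:430],None,fx=3.5,fy=3.5,interpolation=cv2.INTER_CUBIC))
d=np.load('e.npz');P=d['P']
for u in range(410,500,8): print(u,P[250,u].round(0),P[290,u].round(0),d['im'][290,u])
E
```

```text
410 [604. 125.  67.] [502.  61. 295.] [39 39 42]
418 [604. 134.  68.] [494.  61. 307.] [34 36 41]
426 [601. 143.  74.] [488.  61. 317.] [16 28 24]
434 [626. 169.  30.] [483.  62. 323.] [29 33 36]
442 [626. 179.  31.] [483.  65. 323.] [72 78 77]
450 [627. 191.  30.] [483.  68. 324.] [69 74 73]
458 [628. 202.  31.] [488.  74. 317.] [25 30 37]
466 [628. 213.  31.] [700. 223.  22.] [176 187 185]
474 [630. 224.  30.] [699. 233.  25.] [147 161 165]
482 [631. 236.  30.] [685. 234.  46.] [28 28 91]
490 [621. 237.  48.] [675. 236.  61.] [  0  26 169]
498 [615. 240.  61.] [677. 248.  60.] [ 78  90 176]
```

View pics/f_crop.png

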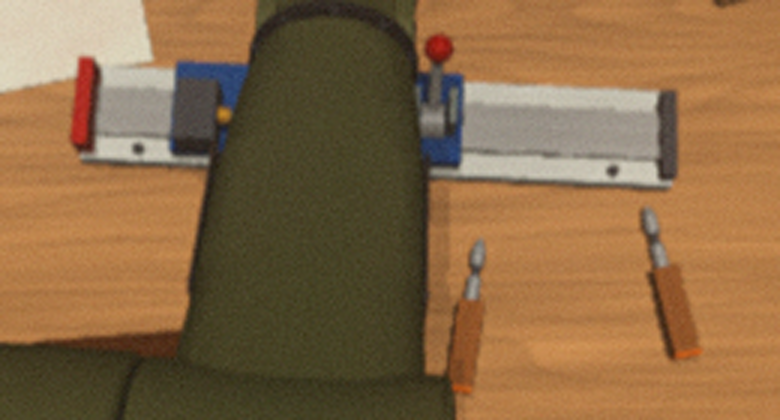

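View pics/f_sc_crop.png

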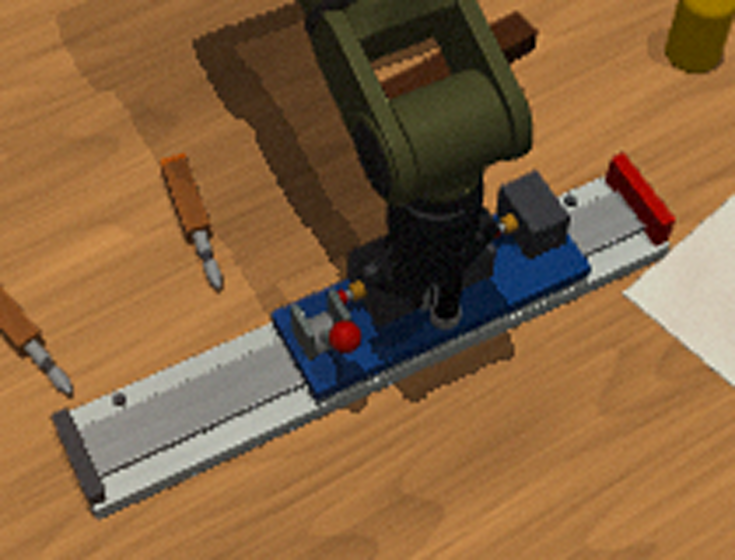

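A gap of about 65 mm remains, so the trip was a contact transient. I'll push with a higher threshold and check the static force at each step.

```bash
python3 - <<'E'
from h import *
p0=np.array(bot.read_state()['ee_pos'])
d=0
while d<90:
    d+=6
    hit=bot.servo_line(p0+T*d,speed=30,until_force=40)
    s=bot.read_state();print(d,hit,np.round((np.array(s['ee_pos'])-p0)@T,1),s['ft_force'].round(1))
    if hit or abs(s['ft_force'][1])>25: break
print(s['ee_pos'],s['clock'])
c,P=snap('g_sc','scene')
cv2.imwrite('pics/g_sc_crop.png',cv2.resize(c['image'][150:310,220:430],None,fx=3.5,fy=3.5,interpolation=cv2.INTER_CUBIC))
E
```

```text
6 True 0.0 [-1.3 -6.6  5.1]
[668.43691162 -19.67508609 115.00112447] 22.3
```

View pics/g_sc_crop.png

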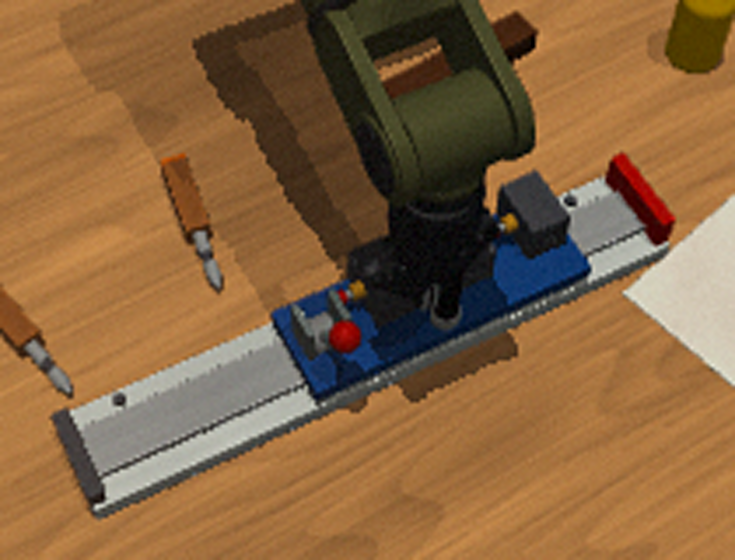

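The carriage is blocked hard at the same place twice, yet a gap is visible. Before pushing harder I'll look closely at the gap.

```bash
python3 - <<'E'
from h import *
s=bot.read_state();p=np.array(s['ee_pos'])
bot.servo_line(p-T*20,speed=60);bot.servo_line(p-T*20+Z*120,speed=200)
bot.move_gripper(85)
bot.move_to([540,180,240],ori(PHI))
c,P=snap('h')
E
```

```text
(no output)
```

View pics/h.png

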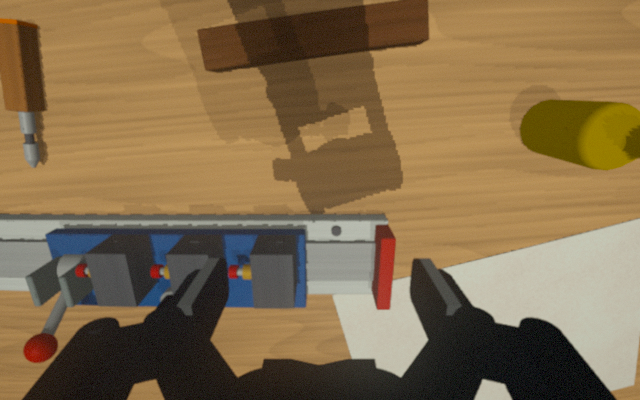

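The gap between the blue edge (305,270) and the stop (378,270) is clear with nothing in it. I'll push in 1 mm increments without a force stop, reading the static force and position each time.

```bash
python3 - <<'E'
from h import *
d=np.load('h.npz');P=d['P']
for u in range(290,385,8): print(u,P[295,u].round(0),P[240,u].round(0),d['im'][295,u],end=' | ')
print()
bot.move_gripper(0)
p=np.array([668.46,-19.68,115.])
bot.move_to(p-T*20+Z*100,ori(PHI))
bot.servo_line(p-T*20,speed=100)
bot.servo_line(p-T*2,speed=20)
for k in np.arange(-1,5.1,.5):
    bot.servo_line(p+T*k,speed=10); bot.dwell(.1)
    s=bot.read_state();print(k,np.round((np.array(s['ee_pos'])-p)@T,2),s['ft_force'].round(1),s['effort'].round(1))
    if abs(s['ft_force'][1])>40:break
E
```

```text
290 [647. 142.  96.] [603. 144.  64.] [88 90 94] | 298 [679. 145.  51.] [610. 151.  50.] [129  88  64] | 306 [714. 149.   0.] [624. 157.  22.] [ 85  97 111] | 314 [715. 160.  -0.] [624. 167.  23.] [ 96 139 176] | 322 [716. 170.   0.] [625. 176.  22.] [ 95 138 172] | 330 [717. 181.   0.] [626. 185.  21.] [ 94 137 171] | 338 [716. 192.   2.] [626. 195.  21.] [178 197 196] | 346 [717. 202.   2.] [626. 204.  23.] [178 197 196] | 354 [718. 213.   1.] [627. 213.  24.] [176 196 195] | 362 [719. 223.   1.] [628. 223.  21.] [179 197 195] | 370 [719. 234.   2.] [628. 232.  23.] [179 195 198] | 378 [678. 235.  60.] [617. 237.  48.] [ 40  55 153] | 
-1.0 -1.03 [-0.1  0.1  0.4] [  0. -73. -34.   0.   0.   0.]
-0.5 -0.5 [0.4 0.4 0.5] [  0. -73. -34.   0.   0.   0.]
0.0 -0.15 [-0.2 -3.1 -0.2] [  1.7 -73.  -34.1   0.5  -0.    0. ]
0.5 -0.08 [-0.9 -5.6  0.9] [  3.8 -73.  -34.1   1.2  -0.    0. ]
1.0 0.02 [-0.8 -7.7  0.6] [  5.5 -73.  -34.1   1.7  -0.1   0. ]
1.5 0.09 [ -1.6 -11.2   0.5] [  7.2 -72.9 -34.1   2.3  -0.1   0. ]
2.0 0.14 [ -1.7 -13.8  -1. ] [  9.  -72.9 -34.1   2.8  -0.1   0. ]
2.5 0.22 [ -2.4 -15.8   0.8] [ 10.8 -72.8 -34.2   3.4  -0.2   0. ]
3.0 0.28 [ -2.4 -18.4   0.5] [ 12.5 -72.8 -34.2   3.9  -0.2   0. ]
3.5 0.38 [ -3.1 -21.8   0.2] [ 14.3 -72.7 -34.2   4.5  -0.2   0. ]
4.0 0.44 [ -2.6 -23.8   0.3] [ 16.1 -72.7 -34.3   5.   -0.3   0. ]
4.5 0.49 [ -3.2 -26.4   1.2] [ 17.9 -72.6 -34.3   5.6  -0.3   0. ]
5.0 0.56 [ -3.6 -29.7   1. ] [ 19.7 -72.6 -34.3   6.2  -0.4   0. ]
```

```bash
python3 - <<'E'
import numpy as np
d=np.load('e.npz');P=d['P'];im=d['im']
# along rail direction on the front part of carriage
T=np.array([0.068,0.9977,0]);
for row in (248,260,285):
  print(row,[(u,round(float(P[row,u]@T)),round(float(P[row,u,2])),im[row,u].tolist()) for u in list(range(60,90,4))+list(range(196,226,4))])
d=np.load('h.npz');P=d['P'];im=d['im']
for row in (236,240,300):
  print(row,[(u,round(float(P[row,u]@T)),round(float(P[row,u,2])),im[row,u].tolist()) for u in list(range(40,64,4))+list(range(292,312,3))+list(range(370,384,3))])
E
```

```text
Traceback (most recent call last):
ValueError: cannot convert float NaN to integer
```

```bash
python3 - <<'E'
import numpy as np
T=np.array([0.068,0.9977,0]);
def sh(f,rows,us):
  d=np.load(f);P=d['P'];im=d['im']
  for r in rows: print(f,r,*[(u,(P[r,u]@T).round(0),P[r,u,2].round(0)) for u in us if np.isfinite(P[r,u,0])])
sh('e.npz',(248,262),list(range(60,90,4))+list(range(196,226,4)))
sh('h.npz',(240,248),list(range(40,64,4))+list(range(292,316,3))+list(range(367,384,3)))
E
```

```text
e.npz 248 (60, np.float64(-304.0), np.float64(39.0)) (64, np.float64(-298.0), np.float64(39.0)) (68, np.float64(-292.0), np.float64(40.0)) (72, np.float64(-292.0), np.float64(33.0)) (76, np.float64(-289.0), np.float64(30.0)) (80, np.float64(-283.0), np.float64(30.0)) (84, np.float64(-278.0), np.float64(29.0)) (88, np.float64(-272.0), np.float64(29.0)) (196, np.float64(-117.0), np.float64(29.0)) (200, np.float64(-112.0), np.float64(28.0)) (204, np.float64(-106.0), np.float64(29.0)) (212, np.float64(-87.0), np.float64(51.0)) (216, np.float64(-81.0), np.float64(51.0)) (220, np.float64(-76.0), np.float64(52.0)) (224, np.float64(-71.0), np.float64(50.0))
e.npz 262 (60, np.float64(-347.0), np.float64(0.0)) (64, np.float64(-304.0), np.float64(40.0)) (68, np.float64(-298.0), np.float64(40.0)) (72, np.float64(-290.0), np.float64(42.0)) (76, np.float64(-291.0), np.float64(34.0)) (80, np.float64(-288.0), np.float64(31.0)) (84, np.float64(-282.0), np.float64(31.0)) (88, np.float64(-277.0), np.float64(30.0)) (196, np.float64(-119.0), np.float64(31.0)) (200, np.float64(-114.0), np.float64(31.0)) (
[... 1285 characters left out ...]
float64(49.0)) (56, np.float64(-80.0), np.float64(51.0)) (60, np.float64(-77.0), np.float64(50.0)) (292, np.float64(188.0), np.float64(82.0)) (295, np.float64(189.0), np.float64(55.0)) (298, np.float64(192.0), np.float64(51.0)) (301, np.float64(195.0), np.float64(50.0)) (304, np.float64(198.0), np.float64(49.0)) (307, np.float64(201.0), np.float64(31.0)) (310, np.float64(204.0), np.float64(30.0)) (313, np.float64(208.0), np.float64(31.0)) (367, np.float64(270.0), np.float64(31.0)) (370, np.float64(273.0), np.float64(32.0)) (373, np.float64(277.0), np.float64(30.0)) (376, np.float64(279.0), np.float64(39.0)) (379, np.float64(279.0), np.float64(56.0)) (382, np.float64(281.0), np.float64(61.0))
```

Still ambiguous: the carriage end is at 199 along the rail, the stop face at 279, and the carriage is blocked at 30 N. I'll pinch the post, back off and push forward again, to see whether the block belongs to the carriage or to the way I pushed.

```bash
python3 - <<'E'
from h import *
p=np.array([668.46,-19.68,115.])
bot.servo_line(p-T*20,speed=60);bot.servo_line(p-T*20+Z*100,speed=150)
post=np.array([669.8,3.5,0])
bot.move_gripper(60)
bot.move_to(post+Z*200,ori(PHI)); bot.servo_line(post+Z*110,speed=100)
bot.move_gripper(15,40)
s=bot.read_state();print(s['grip_width'],s['ee_pos'].round(2),s['ft_force'].round(1))
p0=np.array(s['ee_pos'])
bot.servo_line(p0-T*30,speed=40);s=bot.read_state();print((s['ee_pos']-p0)@T,s['ft_force'].round(1))
for k in np.arange(-20,20,4):
    hit=bot.servo_line(p0+T*k,speed=30,until_force=35);bot.dwell(.05)
    s=bot.read_state();print(k,hit,np.round((s['ee_pos']-p0)@T,2),s['ft_force'].round(1),s['moment'].round(2))
    if hit or abs(s['ft_force'][1])>25:break
print(s['clock'])
E
```

```text
20.550095598679718 [669.97   3.57 110.6 ] [-1.9  0.9  4.2]
-30.44349822761623 [-0.7 -2.7  5.7]
-20 False -19.32 [-0.7  3.4  4.6] [ 0.4   0.07 -0.02]
-16 False -15.72 [-0.1  1.5  3.9] [ 0.33  0.11 -0.02]
-12 False -11.69 [-1.6  2.1  4.9] [0.22 0.08 0.02]
-8 False -7.65 [-0.5  1.4  4.3] [0.29 0.16 0.01]
-4 False -3.71 [-1.5  1.9  4.2] [ 0.34  0.14 -0.02]
0 False 0.13 [-0.8  2.7  5. ] [0.25 0.13 0.01]
4 False 1.3 [ -4.3 -15.3   5.9] [-2.39  0.58 -0.03]
8 True 1.27 [-1.4 -2.9  4.6] [-0.22  0.14  0.07]
41.4083
```

The carriage slides freely backwards (about 3 N) and stops hard at the same point each time, so this is its own end of travel. That end is 200 ±1 mm from the right-hand end cap, which matches the stated travel of 0.20. The red block itself is drawn 80 mm further on. If that block were 0.20, the start position would have been negative. I'll leave the carriage pressed at this end, look once more and lock it.

```bash
python3 - <<'E'
from h import *
bot.move_gripper(50)
s=bot.read_state();p=np.array(s['ee_pos'])
bot.servo_line(p+Z*100,speed=150)
bot.move_gripper(0)
H=np.array([630.9,-104.0,50.])
a=H+N*88
bot.move_to(a+Z*200,ori(PHI))
c,P=snap('i');z=P[...,2]
comps((z>90)&(z<103)&(P[...,0]<680),P,'tops',100)
bot.servo_line(a+Z*(85*np.cos(.65)+9),speed=100)
lever_path(H,[.1,.3,.5,.7,.9,1.1,1.25,1.3],25,60,fmax=35)
c,P=snap('j_sc','scene')
cv2.imwrite('pics/j_crop.png',cv2.resize(c['image'][150:310,220:430],None,fx=3.5,fy=3.5,interpolation=cv2.INTER_CUBIC))
E
```

```text
tops 3967 c 620.4 -33.2 wh 41.6 60.3 a 86.6 z 96.0 98.6 px [379  23  56  80]
tops 3961 c 625.8 46.1 wh 42.3 60.1 a 86.1 z 96.0 99.2 px [471  25  63  79]
tops 3818 c 631.0 126.1 wh 43.9 60.6 a 86.1 z 96.0 98.8 px [560  28  67  78]
tops 440 c 629.5 -122.5 wh 7.7 35.4 a 85.3 z 95.5 97.6 px [294  60  10  46]
tops 446 c 631.9 -86.4 wh 8.1 35.5 a 85.1 z 95.5 98.0 px [337  60  11  46]
tops 147 c 654.8 -105.5 wh 12.6 11.5 a 73.8 z 96.6 102.9 px [314 105  14  18]
tops 138 c 668.6 -3.5 wh 8.2 20.6 a 70.7 z 96.3 103.0 px [434 111  19  25]
0.1 False [-0.1 -0.2  0.7] [ 700.4 -108.7  132. ]
0.3 False [ 0.8  0.1 -0.9] [ 684.9 -107.7  138.9]
0.5 False [ 0.4 -0.9  0.1] [ 668.5 -106.6  143. ]
0.7 False [4.3 0.7 2.6] [ 652.1 -105.4  144.5]
0.9 False [3.9 0.1 1.9] [ 635.1 -104.3  141.6]
1.1 False [-0.3  0.1  0.1] [ 618.6 -103.2  135. ]
1.25 False [ 2.4  0.2 -1. ] [ 607.9 -102.4  129. ]
1.3 False [ 2.1 -0.5 -1. ] [ 604.5 -102.2  126.5]
```

View pics/j_crop.png

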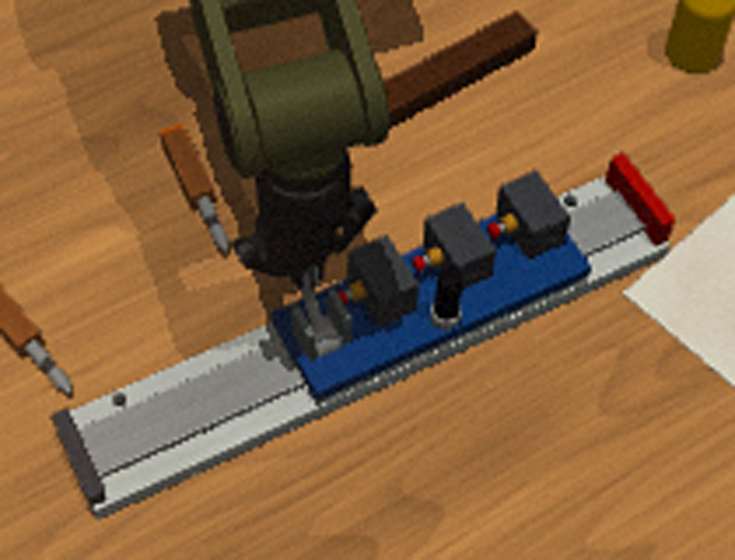

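View pics/i.png

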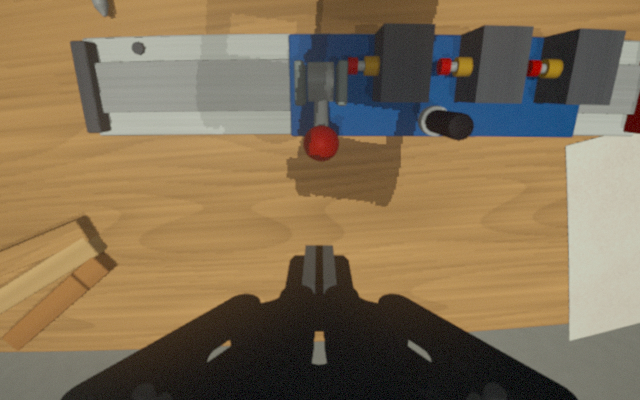

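The lever followed to q≈1.3. The middle arm now lies about 40 mm from where it was, which is the announced knock. Retract and measure everything afresh.

```bash
python3 - <<'E'
from h import *
from scipy.optimize import least_squares
p=np.array(bot.read_state()['ee_pos'])
bot.servo_line(p+N*8,speed=60);bot.servo_line(p+N*8+Z*150,speed=200)
bot.move_gripper(85)
bot.move_to([470,-150,300],ori(PHI))
c,P=snap('k');z=P[...,2];b,g,r=[c['image'][...,i].astype(int) for i in range(3)]
for k in comps((r>90)&(g<60)&(b<60)&(z>105)&(z<145),P,'red'):
    q=P[k]; f=least_squares(lambda c:np.linalg.norm(q-c,axis=1)-14,q.mean(0)-[0,0,8],loss='soft_l1',f_scale=1.); print('ball',f.x.round(1),np.abs(f.fun).mean())
comps((z>90)&(z<103),P,'tops',100)
comps((z>12)&(z<34)&(P[...,0]<545),P,'low',100)
print(bot.read_state()['clock'])
E
```

```text
red 457 c 578.3 -100.3 wh 25.4 23.2 a 50.7 z 128.8 135.1 px [360 262  26  24]
ball [ 580.4 -100.8  118.9] 0.4713664476873277
tops 1563 c 625.7 46.6 wh 42.5 61.7 a 86.7 z 95.8 98.1 px [470 263  43  46]
tops 1550 c 631.2 126.2 wh 43.5 62.2 a 85.5 z 95.8 97.9 px [531 262  46  46]
tops 132 c 619.2 -50.9 wh 7.4 61.2 a 89.6 z 95.0 97.1 px [406 264   8  46]
tops 182 c 628.4 -122.2 wh 7.9 35.5 a 85.2 z 95.2 97.4 px [348 284   8  27]
tops 190 c 631.4 -86.2 wh 8.2 36.1 a 86.1 z 95.2 96.9 px [377 284   9  27]
low 2331 c 406.0 -115.4 wh 26.5 154.6 a 82.6 z 26.4 29.7 px [334  35  29 132]
low 4757 c 406.7 161.0 wh 39.0 182.2 a 3.3 z 30.7 33.5 px [493  69 147  48]
low 2222 c 468.0 -332.4 wh 154.2 27.6 a 11.8 z 26.0 29.1 px [144 106  60 114]
low 120 c 541.1 -504.5 wh 29.3 6.6 a 84.4 z 22.2 33.9 px [ 57 224  27   9]
51.1417
```

View pics/k.png

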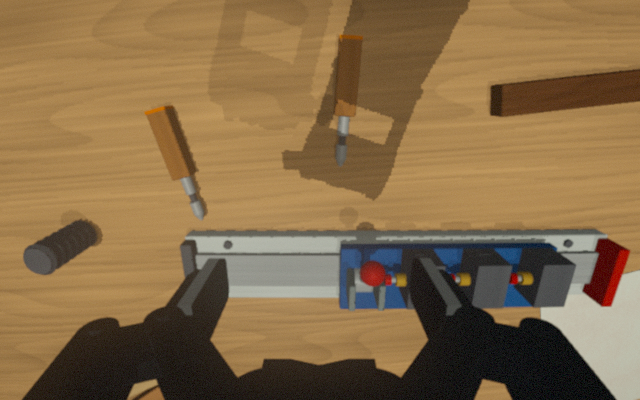

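The lever is locked: the ball at z≈118 gives q≈1.29, and the carriage is unmoved. Now measure the arms' handles and grasp the middle one.

```bash
cat >> h.py <<'E'
def find_arms(P,verbose=True):
    """bench arms: list of (mid xy, heading) ; handle = z>22.5 patch, tip side from shank pixels"""
    z=P[...,2]; ok=np.isfinite(z)&(P[...,0]<560)
    m=(ok&(z>10)&(z<34)).astype(np.uint8)
    n,l,st,_=cv2.connectedComponentsWithStats(m); out=[]
    for i in range(1,n):
        q=P[l==i]
        if len(q)<600: continue
        hq=q[(q[:,2]>23)]
        (cx,cy),(w,h),a=cv2.minAreaRect(hq[:,:2].astype(np.float32))
        L,W=max(w,h),min(w,h)
        if not(80<L<102 and 20<W<33): continue
        d=hq[:,:2]-hq[:,:2].mean(0); u=np.linalg.svd(d,full_matrices=False)[2][0]
        c=np.array([cx,cy])
        if (q[:,:2].mean(0)-c)@u<0: u=-u
        ext=((q[:,:2]-c)@u); 
        e2=(hq[:,:2]-c)@u
        if verbose: print('arm mid',c.round(1),'head',round(np.arctan2(u[1],u[0]),3),'LW',round(L,1),round(W,1),'top',np.median(hq[:,2]).round(1),'ext',ext.min().round(1),ext.max().round(1))
        out.append((c,np.arctan2(u[1],u[0])))
    return out
E
python3 - <<'E'
from h import *
for f in('k','c'): find_arms(np.load(f+'.npz')['P'])
E
```

```text
arm mid [ 374.1 -111.2] head -0.132 LW 90.2 26.5 top 26.7 ext -45.1 109.5
arm mid [ 437.1 -338.8] head 0.183 LW 91.0 27.6 top 26.6 ext -45.2 110.1
arm mid [ 437.4 -339.5] head 0.166 LW 90.2 26.8 top 26.7 ext -45.2 109.2
```

```bash
cat >> h.py <<'E'
def grasp_arm(c,h,zt=21,force=90):
    p=np.array([c[0],c[1],0.])
    bot.move_to(p+Z*150,ori(h))
    bot.servo_line(p+Z*(zt+3),speed=120)
    bot.servo_line(p+Z*zt,speed=30,until_force=15)
    bot.move_gripper(18,force)
    s=bot.read_state();print('grip',s['grip_width'],s['ee_pos'].round(1),s['ft_force'].round(1))
    bot.servo_line(p+Z*170,speed=150)
    bot.dwell(.2);s=bot.read_state();print('lifted',s['grip_width'],s['ft_force'].round(2),s['moment'].round(3),s['clock'])
E
python3 - <<'E'
from h import *
bot.move_to([500,-115,240],ori(PHI))
c,P=snap('l'); A=[a for a in find_arms(P) if abs(a[0][1]+111)<60]
if len(A)==1:
    grasp_arm(*A[0])
    snap('m'); snap('m_sc','scene')
E
```

```text
arm mid [ 377.1 -111.9] head -0.138 LW 83.7 26.2 top 26.7 ext -42.0 105.6
arm mid [ 437.1 -339. ] head 0.182 LW 90.7 27.7 top 26.5 ext -45.4 109.9
grip 24.276159169043872 [ 377.2 -111.9   21.4] [-0.9  1.7  8.1]
lifted 24.67140684067524 [ 0.57 -0.32 -2.1 ] [-0.025  0.016 -0.018] 55.6417
```

View pics/m.png

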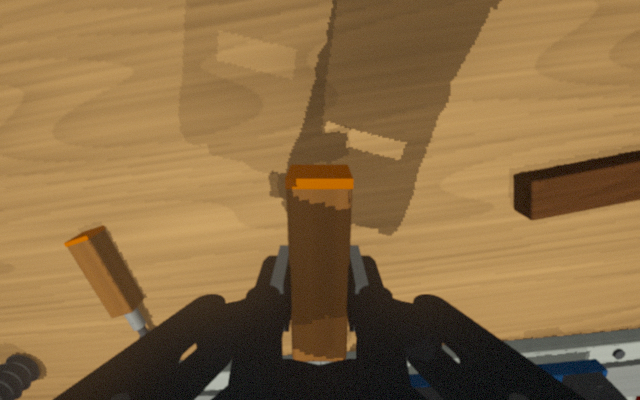

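The arm is held straight, with its rear cap at (320,175) in the wrist view. Now measure its pose in the hand and insert it into socket 3.

```bash
cat >> h.py <<'E'
def inhand():
    s=bot.read_state();c=cam('wrist');P=cloud(c)
    M=rot(s['tool_rot']);q=(P-s['ee_pos'])@M   # tool coords
    m=np.isfinite(q[...,0])&(abs(q[...,0])<17)&(q[...,1]>-12)&(q[...,1]<25)&(abs(q[...,2])<70)
    top=q[m&(q[...,1]<3)&(q[...,2]>15)]
    y=np.median(top[:,1]);f=np.polyfit(top[:,2],top[:,1],1)[0]
    yaw=[np.median(top[abs(top[:,2]-k)<3,0]) for k in (18,38)]
    rear=np.percentile(q[m][:,2],99.5)
    print('handle top tool-y',y.round(1),'pitch',f.round(3),'x at 18,38',np.round(yaw,1),'rear z_tool',rear.round(1))
    return y,f,rear
def insert(mouth,g,dz,grip_h=None,fmax=25):
    """g: arm mid = TCP + g*N ; dz: TCP z minus axis z"""
    home=mouth-N*(45+g); home[2]=75+dz
    st=home-N*90
    bot.move_to(st+Z*60,ori(PHI)); bot.servo_line(st,speed=100);bot.dwell(.2)
    f0=bot.read_state()['ft_force'];print('free',f0.round(1))
    for k in list(range(-84,-30,9))+list(range(-30,9,3)):
        hit=bot.servo_line(home+N*k,speed=30,until_force=fmax)
        s=bot.read_state();print(k,hit,np.round((s['ee_pos']-home)@N,1),(s['ft_force']-f0).round(1))
        if hit: break
E
python3 - <<'E'
from h import *
print(bot.read_state()['ee_pos'])
inhand()
E
```

```text
[ 376.95613305 -111.8542847   169.67300169]
handle top tool-y -5.3 pitch 0.034 x at 18,38 [-1.6 -1.6] rear z_tool 48.4
```

```bash
python3 - <<'E'
from h import *
mouth=np.array([631.1,126.4,0])-N*30
insert(mouth,-3.2,8.2)
snap('n');snap('n_sc','scene');print(bot.read_state()['clock'],bot.read_state()['ee_pos'],bot.read_state()['grip_width'])
E
```

```text
free [ 0.3  0.1 -1.2]
-84 False -83.9 [0.  0.3 0.9]
-75 False -74.9 [-1.   0.  -0.6]
-66 False -65.9 [-0.4  0.2 -1.3]
-57 False -57.0 [-0.3 -0.4 -0. ]
-48 False -47.9 [ 0.7 -0.  -0.2]
-39 False -38.9 [-0.5 -0.2 -0.9]
-30 False -29.7 [-1.1  3.2 -0.6]
-27 False -27.4 [-3.   3.9  0.6]
-24 False -23.6 [0.8 6.1 0.5]
-21 False -20.5 [ 2.   5.9 -0.7]
-18 False -17.5 [ 1.9  5.  -0.8]
-15 False -14.5 [ 2.8  5.5 -1.4]
-12 False -11.5 [ 2.4  4.8 -0.7]
-9 False -8.6 [ 2.2  5.7 -0.5]
-6 False -5.3 [ 5.   4.8 -1.8]
-3 False -2.4 [ 4.6  3.8 -0.8]
0 False -0.1 [-2.2  4.1  0.2]
3 False 0.1 [-28.1   5.2  13.3]
6 False 0.7 [-47.6   4.5  24.1]
63.9333 [560.1258205  131.29804055  82.15336625] 24.267032027350865
```

View pics/n.png

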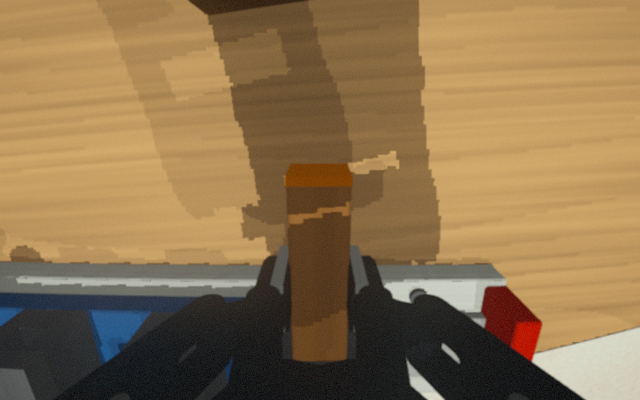

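The arm met the socket face at the predicted position (0.1 mm), after the plunger force and its drop-in. Release and check.

```bash
python3 - <<'E'
from h import *
p=np.array(bot.read_state()['ee_pos'])
bot.servo_line(p,speed=20)
bot.dwell(.1);print(bot.read_state()['ft_force'].round(1))
bot.move_gripper(50)
bot.servo_line(p+Z*120,speed=120)
bot.move_gripper(85)
bot.move_to([470,100,290],ori(PHI))
c,P=snap('o');z=P[...,2]
comps((z>78)&(z<103),P,'tops',100)
bot.move_to([530,-280,240],ori(PHI))
c,P=snap('o2');find_arms(P)
print(bot.read_state()['clock'])
E
```

```text
[-6.8  3.8  1.4]
tops 1384 c 508.4 422.5 wh 35.5 58.7 a 82.2 z 93.6 103.0 px [591 162  49  55]
tops 3629 c 584.6 116.1 wh 67.0 152.3 a 86.3 z 86.9 97.7 px [312 204  58 123]
tops 616 c 620.3 -23.7 wh 24.3 61.7 a 83.6 z 95.3 97.6 px [216 275  23  52]
tops 1856 c 624.3 33.6 wh 66.0 61.4 a 86.2 z 95.5 97.8 px [247 276  55  51]
tops 103 c 603.9 -99.0 wh 6.7 26.8 a 81.3 z 91.1 102.7 px [156 288  14  10]
tops 149 c 622.6 -120.8 wh 8.4 19.5 a 84.9 z 92.2 97.3 px [142 298  15  19]
tops 230 c 664.5 5.8 wh 21.5 9.3 a 72.3 z 90.9 102.9 px [244 322  21  20]
68.5417
```

View pics/o.png

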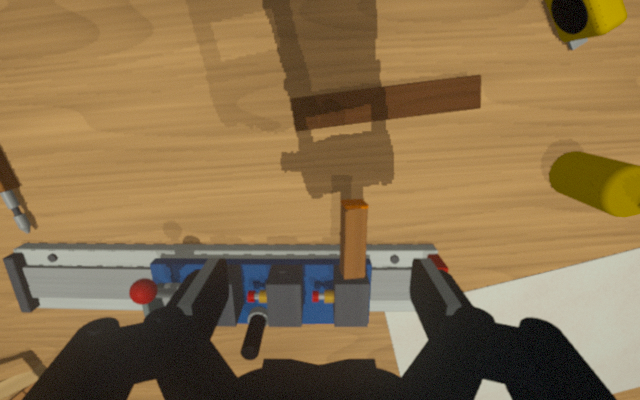

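View pics/o2.png

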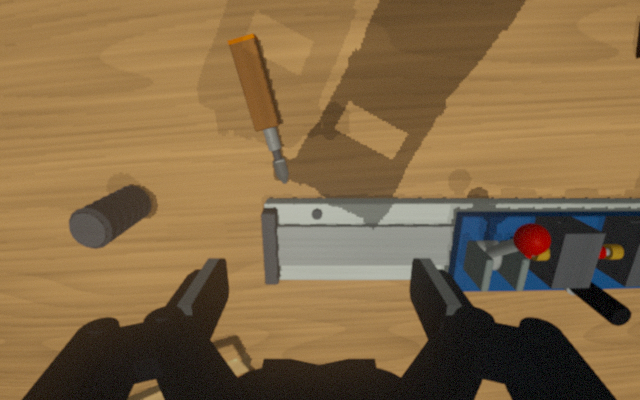

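The arm is flush in socket 3 at (354,278). The second arm is at (255,85) in the last view, but the finder rejected it, so check why.

```bash
python3 - <<'E'
from h import *
P=np.load('o2.npz')['P'];z=P[...,2]
comps((z>10)&(z<34)&(P[...,0]<560),P,'low',300)
comps((z>23)&(z<34)&(P[...,0]<560),P,'hd',300)
print(bot.read_state()['ee_pos'],P[85,255],P[120,262])
E
```

```text
low 3258 c 468.6 -333.1 wh 154.3 26.6 a 11.0 z 26.3 29.6 px [228  33  60 151]
low 325 c 546.0 -498.0 wh 38.1 12.3 a 57.2 z 22.1 34.0 px [107 188  39  23]
hd 2450 c 437.3 -339.2 wh 90.5 26.4 a 11.0 z 26.7 29.6 px [228  33  51  98]
[ 530.46368346 -278.85042936  240.26862292] [ 438.3240314  -338.03750914   27.33743406] [ 472.99368348 -335.31384447   25.68917792]
```

```bash
python3 - <<'E'
from h import *
grasp_arm(np.array([437.3,-339.2]),0.187)
y,f,rear=inhand()
s=bot.read_state();bot.move_to([480,-100,250],ori(PHI));print(bot.read_state()['grip_width']);y,f,rear=inhand();snap('p')
E
```

```text
grip 24.630438267393497 [ 437.5 -339.4   21.3] [0.1 0.3 5.4]
lifted 24.417903347036365 [ 0.33  0.37 -1.62] [0.044 0.001 0.001] 72.5417
handle top tool-y -5.3 pitch 0.044 x at 18,38 [-1.8 -1.8] rear z_tool 45.2
24.63172677284099
handle top tool-y -5.4 pitch 0.045 x at 18,38 [-1.3 -1.7] rear z_tool 44.8
```

View pics/p.png

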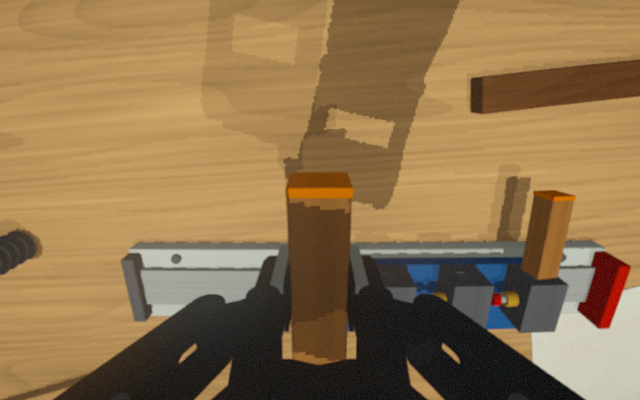

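```bash
python3 - <<'E'
from h import *
import h
mouth=np.array([625.8,46.6,0])-N*30
insert(mouth,0.0,8.3,fmax=18)
s=bot.read_state();p=np.array(s['ee_pos']);print(s['clock'],p,s['grip_width'],s['ft_force'].round(1))
snap('q')
E
```

```text
free [ 0.3 -0.5 -1.6]
-84 False -83.9 [-0.5  0.8 -0.5]
-75 False -74.9 [-0.5  0.1  0. ]
-66 False -66.0 [0. 1. 1.]
-57 False -57.0 [-0.1  0.2  0.6]
-48 False -48.0 [-0.1  0.9 -0.1]
-39 False -39.0 [-0.5  1.4 -0. ]
-30 False -29.7 [ 0.   3.  -0.1]
-27 False -27.1 [-0.5  5.8 -1.2]
-24 False -23.4 [2.  5.6 0.8]
-21 False -20.3 [ 2.2  5.6 -0.5]
-18 False -17.3 [ 3.2  6.4 -0.9]
-15 False -14.3 [ 3.1  5.3 -0.1]
-12 False -11.3 [ 2.9  5.5 -0.9]
-9 False -8.3 [3.  5.9 0.1]
-6 False -5.1 [ 5.6  4.1 -1.5]
-3 False -2.4 [3.2 4.  0. ]
0 False -0.7 [-3.5  5.  -0.4]
3 False -0.5 [-29.6   6.3  13.3]
6 False 0.1 [-51.1   5.   25.6]
81.4833 [551.11906983  51.6955823   81.82853508] 24.17086876821115 [-50.7   4.6  24. ]
```

View pics/q.png

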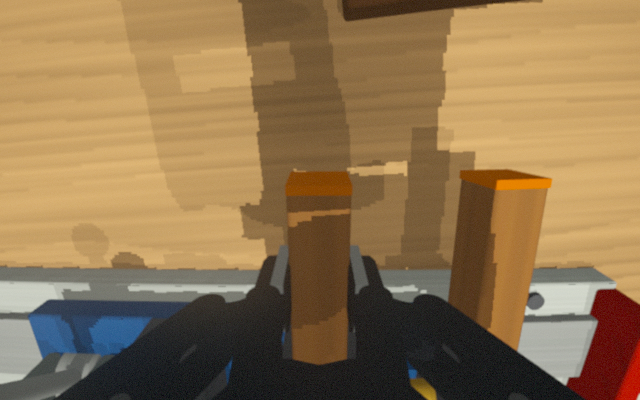

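The second arm is home, with contact at −0.5 mm. Release it, check, and locate the strip.

```bash
python3 - <<'E'
from h import *
p=np.array(bot.read_state()['ee_pos'])
bot.servo_line(p-N*0.5,speed=20)
bot.dwell(.1);print(bot.read_state()['ft_force'].round(1))
bot.move_gripper(50)
bot.servo_line(p+Z*120,speed=120)
bot.move_gripper(85)
bot.move_to([480,90,290],ori(PHI))
c,P=snap('r');z=P[...,2]
comps((z>92)&(z<103)&(P[...,1]<300),P,'blocks',100)
comps((z>80)&(z<91)&(P[...,1]<300)&(P[...,0]<601),P,'handles',200)
comps((z>22)&(z<36)&(P[...,0]<470),P,'strip',600)
print(bot.read_state()['clock'])
for a in (PHI+np.pi/2,PHI-np.pi/2): print(a, bot.ik([400,180,150],ori(a)), bot.ik([540,90,150],ori(a)))
E
```

```text
[-2.1  3.4 -0.4]
blocks 694 c 620.6 -25.8 wh 28.4 61.5 a 84.5 z 95.7 97.7 px [219 274  25  46]
blocks 1525 c 625.8 46.3 wh 40.4 61.2 a 86.3 z 95.7 97.7 px [273 274  36  46]
blocks 1561 c 631.0 126.4 wh 40.9 60.9 a 86.8 z 95.7 97.8 px [342 275  37  45]
blocks 116 c 623.7 -121.0 wh 8.8 23.2 a 84.2 z 95.2 97.6 px [147 295  11  17]
blocks 115 c 664.8 5.9 wh 21.4 9.3 a 72.6 z 97.6 102.9 px [251 323  19  13]
handles 1878 c 551.5 51.4 wh 40.5 94.4 a 85.8 z 85.0 90.9 px [273 196  36  79]
handles 1765 c 556.8 133.1 wh 34.4 95.0 a 80.0 z 84.4 91.0 px [342 196  35  79]
strip 6493 c 405.8 181.2 wh 38.8 220.3 a 3.3 z 30.7 33.6 px [298  65 193  57]
84.6667
1.5027963267948965 None None
-1.6387963267948966 [ 3.39315979e-01  1.72818316e-01  1.93281951e+00 -4.44089210e-16
  1.03595483e+00  4.07315979e-01] [ 9.82431851e-02  3.97359045e-01  1.63666296e+00 -4.44089210e-16
  1.10757065e+00  1.66243185e-01]
```

View pics/r.png

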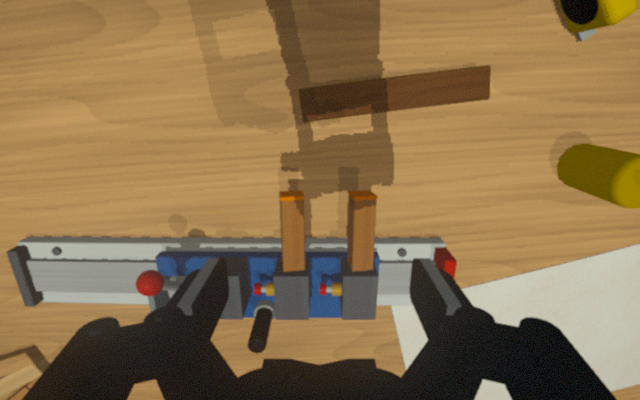

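Both handles sit flush in sockets 2 and 3, at (292,270) and (362,270). The strip is at (405.8,181.2), 220×39, unmoved. Pick it up and lay it.

```bash
python3 - <<'E'
from h import *
a=np.radians(3.3)-np.pi/2
p=np.array([405.8,181.2,0.])
bot.move_gripper(75)
bot.move_to(p+Z*150,ori(a)); bot.servo_line(p+Z*27,speed=120); bot.servo_line(p+Z*23,speed=30,until_force=15)
bot.move_gripper(28,70)
s=bot.read_state();print(s['grip_width'],s['ee_pos'].round(1),s['ft_force'].round(1))
bot.servo_line(p+Z*180,speed=120);bot.dwell(.2)
q=np.array([541.6,92.3,0.])
bot.move_to(q+Z*180,ori(PHI-np.pi/2));bot.dwell(.2)
s=bot.read_state();print(s['grip_width'],s['ee_pos'].round(1),s['ft_force'].round(1),s['clock'])
snap('s');snap('s_sc','scene')
E
```

```text
37.25229801809185 [406.  181.3  23.3] [-1.7 -0.8  4.2]
36.76553738291674 [541.2  93.  180.3] [-0.7  0.8 -0.3] 90.85
```

View pics/s.png

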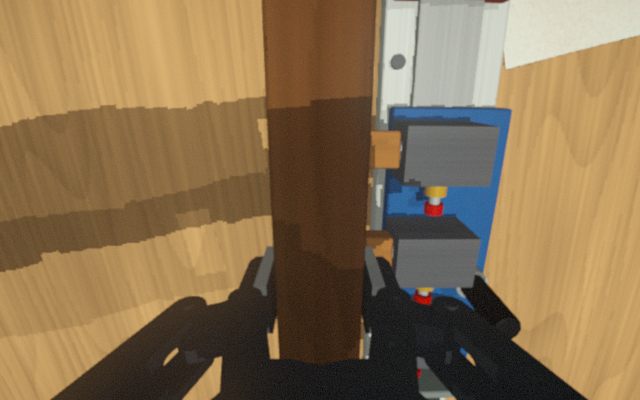

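View pics/s_sc.png

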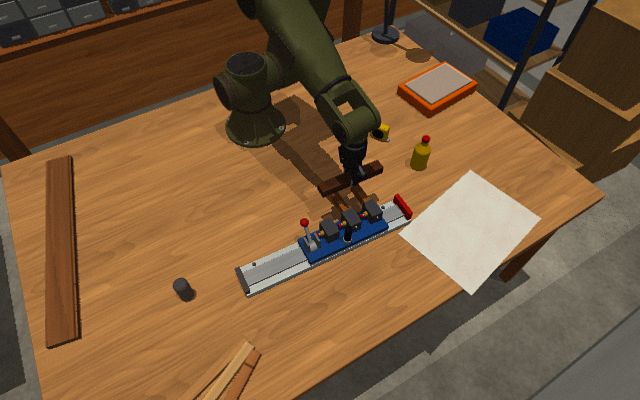

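```bash
python3 - <<'E'
from h import *
q=np.array([541.6,92.3,0.])
bot.servo_line(q+Z*116,speed=80);bot.dwell(.2)
hit=bot.servo_line(q+Z*107,speed=10,until_force=4)
s=bot.read_state();print(hit,s['ee_pos'].round(1),s['ft_force'].round(1),s['grip_width'])
bot.move_gripper(48)
p=np.array(bot.read_state()['ee_pos'])
bot.servo_line(p+Z*30,speed=40);bot.servo_line(p+Z*150,speed=150)
bot.move_gripper(85)
bot.move_to([450,60,310],ori(PHI))
c,P=snap('t');z=P[...,2]
comps((z>107)&(z<126),P,'strip',200)
comps((z>92)&(z<103)&(P[...,1]<300),P,'blocks',100)
snap('t_sc','scene');print(bot.read_state()['clock'])
E
```

```text
True [541.5  92.2 108.9] [-0.1 -1.8  4.8] 36.896645142705296
strip 6362 c 540.2 92.2 wh 219.6 38.5 a 86.3 z 115.6 119.1 px [255 234 199  34]
strip 303 c 669.8 4.5 wh 21.2 21.3 a 23.8 z 119.7 122.5 px [279 338  18  21]
blocks 620 c 522.3 92.7 wh 217.3 2.2 a 86.1 z 97.9 103.0 px [257 229 192   5]
blocks 1378 c 620.3 -32.8 wh 41.2 62.3 a 86.0 z 95.7 98.0 px [238 285  36  43]
blocks 1389 c 630.8 126.7 wh 41.3 62.2 a 86.4 z 95.8 98.3 px [365 285  36  43]
blocks 1337 c 626.0 46.1 wh 40.1 61.1 a 86.6 z 95.7 98.1 px [302 286  33  42]
96.8917
```

View pics/t.png

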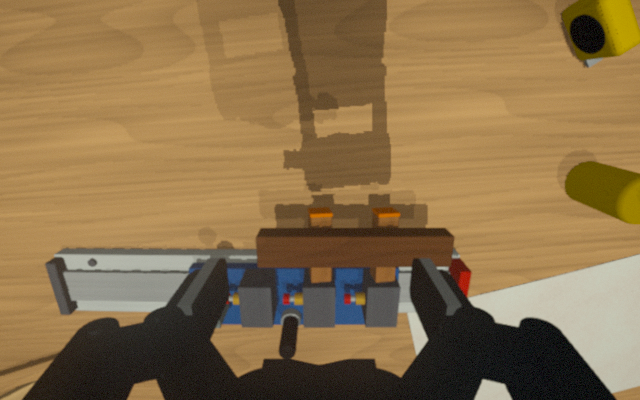

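```bash
python3 - <<'E'
from h import *
from scipy.optimize import least_squares
bot.move_to([520,90,300],ori(PHI))
c,P=snap('u')
for (mx,my) in ((595.9,48.4),(601.1,128.4)):
    m0=np.array([mx,my,0]); q=P-m0; u=q@N; v=q@T; z=P[...,2]
    k=np.isfinite(z)&(abs(v)<9)&(z>75)&(z<95)&(u>-110)
    for lo in (-92,-86,-82,-78,-25,-20,-12,-6): 
        w=k&(u>lo-2)&(u<lo+2); print(lo,w.sum(),np.nanmedian(z[w]).round(1) if w.sum() else None,end=' ')
    print('rear',np.percentile(u[k],[.5,1,3]).round(1),'v',np.median(v[k]).round(1))
bot.move_to([470,-150,300],ori(PHI))
c,P=snap('v');z=P[...,2];b,g,r=[c['image'][...,i].astype(int) for i in range(3)]
for k in comps((r>90)&(g<60)&(b<60)&(z>105)&(z<145),P,'red'):
    q=P[k]; f=least_squares(lambda c:np.linalg.norm(q-c,axis=1)-14,q.mean(0)-[0,0,8],loss='soft_l1',f_scale=1.); print('ball',f.x.round(1))
comps((z>92)&(z<99)&(P[...,1]<300),P,'blocks',100)
s,_=snap('v_sc','scene');print(bot.read_state()['clock'])
cv2.imwrite('pics/v_crop.png',cv2.resize(s['image'][130:310,220:450],None,fx=3.2,fy=3.2,interpolation=cv2.INTER_CUBIC))
E
```

```text
-92 39 81.8 -86 63 82.5 -82 64 83.0 -78 71 83.6 -25 55 86.2 -20 54 86.5 -12 52 87.0 -6 51 87.3 rear [-91.5 -91.4 -91. ] v -0.1
-92 40 81.6 -86 65 82.7 -82 58 82.9 -78 68 83.2 -25 55 86.2 -20 54 86.1 -12 49 86.8 -6 53 87.3 rear [-91.5 -91.5 -90.9] v -0.1
red 1118 c 536.7 43.8 wh 117.3 35.2 a 86.5 z 115.7 118.2 px [451 211 107  32]
red 40 c 525.3 95.3 wh 22.4 3.7 a 83.2 z 114.7 115.7 px [544 211  21   5]
red 608 c 535.2 134.5 wh 20.6 121.3 a 2.4 z 115.3 117.2 px [533 211 106  22]
red 430 c 553.5 152.1 wh 94.8 13.5 a 87.6 z 116.2 118.4 px [560 228  80  14]
red 46 c 554.7 89.1 wh 5.1 22.9 a 0.4 z 116.7 118.0 px [535 237  21   6]
red 458 c 577.6 -100.0 wh 26.8 21.6 a 71.0 z 128.8 134.7 px [360 262  25  24]
ball [535.9  34.  116.3]
ball [522.9  95.7 102.4]
ball [539.2 136.8 111.4]
ball [556.  150.9 110.5]
ball [554.2  88.8 104. ]
ball [ 580.6 -100.8  119. ]
blocks 363 c 522.6 90.3 wh 29.2 219.9 a 3.8 z 95.9 99.0 px [441 204 189  27]
blocks 1463 c 630.8 126.1 wh 43.0 61.5 a 86.0 z 95.8 97.9 px [531 263  45  45]
blocks 148 c 618.6 -50.1 wh 8.4 60.2 a 88.8 z 95.5 97.9 px [406 265   8  45]
blocks 1488 c 625.6 46.3 wh 42.0 61.1 a 85.7 z 95.8 98.6 px [470 264  42  45]
blocks 170 c 628.0 -122.0 wh 7.5 35.9 a 87.6 z 95.2 96.9 px [348 284   7  27]
blocks 176 c 630.6 -86.0 wh 8.3 35.0 a 86.8 z 95.1 96.9 px [377 285   8  26]
98.4167
```

View pics/v_crop.png

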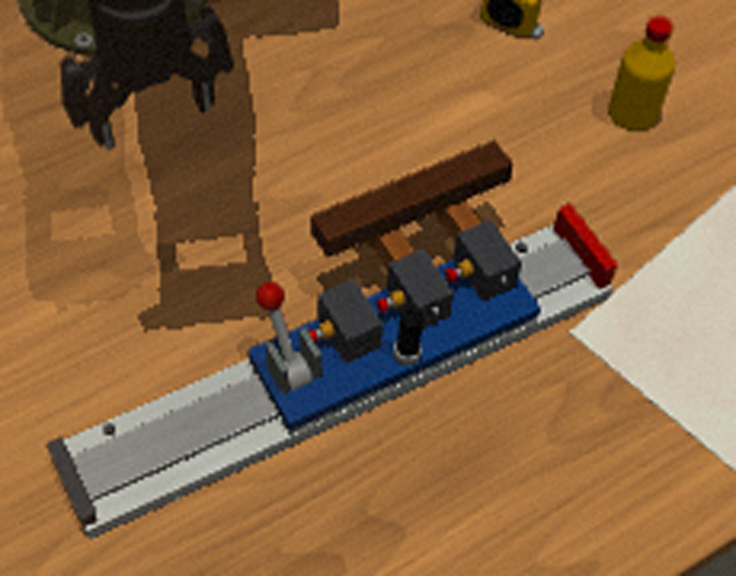

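The strip lies level across both arms, the handles are home (rear at −91 mm, so mid −46 mm from the mouth), and the lever ball is at the locked position. Handing in.

```bash
python3 - <<'E'
from h import *
bot.finish_job();print(bot.read_state()['clock'])
E
```

```text
the job is handed in; nothing more can be done
the job is handed in; nothing more can be done
```

The fence is set up and handed in at about 98 s, but I could not bring the carriage into visible contact with the red stop.

**What I did:**
- Flipped the cam lever free and slid the carriage towards the stop as far as it would go.
- Locked the lever at about 1.29 rad, measured from the ball's position.
- Pushed the two arms on the bench into sockets 3 and 2. One of them had been knocked aside about 40 mm during the run, so I measured it again before grasping it.
- Laid the strip across both arms. The glue bottle, tape measure and coil spring were not touched.

**What the last checks showed:**
- **Arms:** both handles are flush, with their middles about 46 mm before the socket mouths (allowed 40 to 49.5). They are centred within about 0.1 mm and droop at most 0.06 rad.
- **Strip:** it lies level with its top at about 115 mm. It is centred between the arms and about 13 mm on the robot side of the handles' middles.
- **Lever and carriage:** both were unmoved since locking.

**What disagreed:** the carriage stopped hard at the same place each time, at up to 40 N, while sliding freely backwards. Its end was still about 80 mm short of the red block in the pictures. That place is 200 mm from the right-hand end cap. If touching the red block were 0.20, the start would have been about −0.02. I therefore took the hard stop as travel 0.20, which no reading could confirm.

**Forces:** while seating each arm, the wrist force briefly reached about 50 N along the bore, more than I had meant to apply. The 120 N wrist limit was not reached. The press went through the finger pads, so I do not think the 40 N limit for the arm and gripper body applies, but I could not check that.

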